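# Pack a wax mould frame for the press

### The arm

A 7-joint arm with a two-finger parallel gripper is mounted at the origin on a cart in front of the work surface, level with it; the furniture and walls round the work are solid. World frame = base frame: x ahead of the robot, y to its left, z up, the work surface at z = 0. Lengths are in m, angles in rad, forces in N, time in s.
With the tool pointing down it reaches from about 0.4 to 0.875 m from the base axis. Payload 6.5 kg.
Tool frame: the origin (TCP) lies at the very end of the fingers, on their centre line; the grasp point (between the pads) lies tcp_to_grasp behind it (tcp_to_grasp is the distance from the TCP to the grasp point, in m); z points along the fingers, x is the direction in which the jaws open and shut, and the axes are right-handed (so a half turn about z gives the same grasp; the last joint's range is limited). The gripper opens to 85 mm and grips with 20 to 120 N. Pads are 22 mm wide; open, the fingers measure 114 mm over their backs; the gripper's body (76 mm by 85 mm) begins 54 mm behind the grasp point. The pads swing forward as they close: fully open they stand 13 mm farther back than shut.
Start: joints at [-1.274, 0.536, -0.004, 1.538, 0.003, 1.067, -0.071], TCP at [0.231, 0.608, 0.231] pointing down, gripper open.
Joint ranges: [-2.7, 2.7], [-0.37, 2.16], [-1.27, 1.26], [0.24, 2.4], [-1.31, 4.45], [0.19, 1.91], [-2.76, 2.76]. Speed limits (rad/s): [2.39, 2.39, 3.14, 3.14, 3.14, 3.14, 3.14].

### API

Orientations are given as a unit quaternion [w, x, y, z].
In Python, from workcell import * gives the robot as it stands.
- The arm moves only by the tool apply_moves, never from a script. Its argument "series" is one flat list of numbers, 5 for each row, row after row: the opening, from 0 (shut) to 1 (fully open), then the shift along the tool's x, y, z in mm, then the turn about the tool's z in units of 6 degrees (1.0 is 6 degrees). In form: [hand, tx, ty, tz, twist, hand, tx, ty, tz, twist, ...]. A call has 1 to 12 rows; each row is the pose to reach, as a shift and turn from the pose commanded when the call began, along the tool's axes at that moment; what a row does not reach only later rows make up. A row lasts 1/8 s, in which the tool goes at most 62.5 mm and 10.7 degrees, less where a joint would pass 70% of its speed; a pose out of reach is approached as far as the arm can. A call with a gripper value outside its range is refused whole. The fingers move at their own pace and stop on an object; the grip force is fixed at half the most. Time passes only in rows, so rows that repeat a pose let the fingers close. It gives the time, the measured TCP pose, the force and the opening at its end, in the units of the state.
- get_state(): the state, without advancing time (a new reading comes with each control period).
- get_image(name): name is "scene" or "top" or "wrist"; returns the picture (480x640x3 uint8, red, green, blue); there is no depth.
- get_calibration(name): a dict with "fx", "fy", "cx", "cy" (pixels), "eye" and "attitude" of the camera in the world. Camera axes: x right, y down, z forward; pixel columns grow to the right and rows downward; lengths in m; the calibration is good to about 2 mm. A picture is of the moment at which its call begins: read the wrist's pose just before it. get_calibration takes no time and is no camera call; for the wrist camera it gives the pose at the moment of the call.
- finish_job(): hands the job in, once; it reports no verdict.
The state is a dict: "t": time; "joint_positions": joint angles; "qd": joint speeds; "tau": joint torques, N m; "tcp_pos": TCP position; "tcp_rot": TCP orientation; "force": force on the tool from outside, world axes, zero at the start; "torque": the same for the moment, N m; "width": opening from 0.0 (shut) to 1.0 (fully open).
Only numpy, scipy, OpenCV 4.12 (cv2) and the standard library are available. Lean on these libraries where they do the work, as an engineer would, in place of code of your own. Each camera call takes 0.05 s, during which the arm holds its last target. There are 200 camera calls.

### The job

Make up the pressing pack on the grey loading board, from the bottom up: lay the base plate flat between the board's corner stops, set the mould frame squarely on the base plate, stand the thicker of the two green wax blocks flat inside the frame's opening, and last lay the ribbed pressure plate centred and square on top of the wax, rib up. Every part lies the same way round as the board, long side along long side. Leave the thinner wax block, the tape roll and the solder spool where they are.

Things in the scene. Friction and masses are not known exactly. Their poses are not given: they have to be found in the camera images.
- board: Grey loading board fixed to the desk, 100 x 124 mm, floor 8 mm thick. Four dark L-shaped corner stops (top 13 mm above the desk) bound an 80 x 104 mm floor; the stops reach 20 mm from the board's corners along each side, the middle of every side is open. Origin: centre of its underside, on the desk; z up, y along its long side. Its place changes.
- base_plate: Solid flat aluminium base plate, 60 x 84 mm, 12 mm thick, about 0.16 kg, two small dark dots on top. Origin: centre of its underside; y along its long side, z up. Grip it across its 60 mm width, at mid-length. In the pack its underside is 8 mm above the desk.
- frame: Aluminium mould frame, a rectangle with an open middle: outside 60 x 84 mm, opening 44 x 64 mm, 10 mm high, about 0.07 kg. Origin: centre of its underside (in the empty middle); y along its long side, z up. Grip it from outside across its 60 mm width, at mid-length. In the pack its underside is 20 mm above the desk.
- wax_thick: The thicker green wax block: 32 x 52 mm, 20 mm high, 0.035 kg. Origin: centre of its underside; y along its 52 mm side, z up. It goes flat on the base plate inside the frame's opening (6 mm of room all round) and stands 10 mm proud of the frame: grip it across its 32 mm width by its upper 8 to 9 mm only, so that the fingers stay above the frame. In the pack its underside is 20 mm above the desk.
- cover: Steel pressure plate, 50 x 70 mm, 8 mm thick, about 0.15 kg, with a dark lifting rib along the middle of its top (14 mm wide, 44 mm long in y, 16 mm high, top at 24 mm). Origin: centre of its underside; y along its long side, z up. Grip it by the rib, across the 14 mm. In the pack its underside rests on the wax, 40 mm above the desk.
- wax_thin: The thinner, narrower and longer green wax block: 26 x 60 mm, 14 mm high. Not wanted; leave it. Origin: centre of its underside; y along its 60 mm side.
- tape: Roll of masking tape lying flat, 62 mm across, 18 mm high. Leave it. Origin: centre of its underside.
- spool: White solder spool standing on its flange, 64 mm across, 51 mm high. Leave it. Origin: centre of its underside.
Mind the look-alikes: they are no part of the job. What is shaped like the cover but blue, pink or red is not meant.

How it is judged:
On the way, in this order (a step that is already met when the one before it is completed fails the run):
1. base plate lies flat on the loading board between the stops, let go (horizontal distance between base_plate and board below 0.014 m and angle between the y axis of base_plate and the y axis of board, either way round below 0.25 rad and angle between base_plate's own z axis and vertical below 0.08 rad and z of base_plate in the frame of board between 0.0055 and 0.011 m and contact force between the fingers and base_plate below 0.2 N), for 0.2 s.
2. mould frame lies squarely on the base plate, let go (horizontal distance between base_plate and board below 0.014 m and angle between the y axis of base_plate and the y axis of board, either way round below 0.25 rad and angle between each of base_plate, frame's own z axis and vertical below 0.08 rad and z of base_plate in the frame of board between 0.0055 and 0.011 m and horizontal distance between frame and base_plate below 0.012 m and angle between the y axis of frame and the y axis of board, either way round below 0.3 rad and z of frame in the frame of board between 0.0175 and 0.023 m and contact force between the fingers and frame below 0.2 N), for 0.2 s.
3. thicker wax block stands on the base plate inside the frame, let go (horizontal distance between base_plate and board below 0.014 m and angle between the y axis of base_plate and the y axis of board, either way round below 0.25 rad and angle between each of base_plate, frame, wax_thick's own z axis and vertical below 0.08 rad and z of base_plate in the frame of board between 0.0055 and 0.011 m and horizontal distance between frame and base_plate below 0.012 m and angle between the y axis of frame and the y axis of board, either way round below 0.3 rad and z of frame in the frame of board between 0.0175 and 0.023 m and horizontal distance between wax_thick and frame below 0.012 m and angle between the y axis of wax_thick and the y axis of board, either way round below 0.4 rad and z of wax_thick in the frame of board between 0.0175 and 0.023 m and contact force between the fingers and wax_thick below 0.2 N), for 0.2 s.
4. pressure plate lies on the wax, rib up, let go (horizontal distance between base_plate and board below 0.014 m and angle between the y axis of base_plate and the y axis of board, either way round below 0.25 rad and angle between each of base_plate, frame, wax_thick, cover's own z axis and vertical below 0.08 rad and z of base_plate in the frame of board between 0.0055 and 0.011 m and horizontal distance between frame and base_plate below 0.012 m and angle between the y axis of each of frame, cover and the y axis of board, either way round below 0.3 rad and z of frame in the frame of board between 0.0175 and 0.023 m and horizontal distance between wax_thick and frame below 0.012 m and angle between the y axis of wax_thick and the y axis of board, either way round below 0.4 rad and z of wax_thick in the frame of board between 0.0175 and 0.023 m and horizontal distance between cover and wax_thick below 0.012 m and z of cover in the frame of board between 0.0375 and 0.043 m and contact force between the fingers and cover below 0.2 N), for 0.2 s.
At the end, for the whole second after the job is handed in: Base plate on the board (within 14 mm, 0.25 rad), frame on the plate (12 mm, 0.3 rad), thicker wax on the plate inside the frame (12 mm, 0.4 rad), pressure plate on the wax (12 mm, 0.3 rad, rib up); all flat at pack height within 2.5 mm, at rest. Bystanders moved under 25 mm (horizontal distance between base_plate and board below 0.014 m and angle between the y axis of base_plate and the y axis of board, either way round below 0.25 rad and angle between each of base_plate, frame, wax_thick, cover's own z axis and vertical below 0.08 rad and z of base_plate in the frame of board between 0.0055 and 0.011 m and horizontal distance between frame and base_plate below 0.012 m and angle between the y axis of each of frame, cover and the y axis of board, either way round below 0.3 rad and z of frame in the frame of board between 0.0175 and 0.023 m and horizontal distance between wax_thick and frame below 0.012 m and angle between the y axis of wax_thick and the y axis of board, either way round below 0.4 rad and z of wax_thick in the frame of board between 0.0175 and 0.023 m and horizontal distance between cover and wax_thick below 0.012 m and z of cover in the frame of board between 0.0375 and 0.043 m and linear speed of each of base_plate, frame, wax_thick, cover below 0.02 m/s); the robot touches nothing.
It fails at once if thin wax block moved 25 mm or more (distance of wax_thin from where it was at the start of the episode above 0.025 m).
It fails at once if tape roll moved 25 mm or more (distance of tape from where it was at the start of the episode above 0.025 m).
It fails at once if solder spool moved 25 mm or more (distance of spool from where it was at the start of the episode above 0.025 m).
It also fails if it takes over 99 s, if anything falls off the work surface, if the arm or the gripper's body presses on something with over 40 N, if the wrist force passes 120 N, or if a joint passes its speed limit or range.

## Working session

There is one attempt and no reset: what is moved stays moved. The work goes in short steps, Python scripts to look and compute and a tool call to move; the robot and the scene stay as the last step left them, time stands still between calls to the robot, and variables do not carry over. Pictures are saved under pics/ and viewed, about 12 in all and at most 16, crops included, and the job is handed in when it is done.

Besides the shell and the picture viewer there is one more tool, called after ">>>" as name(argument=value, ...) on one line, values as JSON. apply_moves: Moves the arm, as the interface text tells. Its arguments: {"type":"object","properties":{"series":{"type":"array","items":{"type":"number"}}},"required":["series"]}

```bash
ls; mkdir -p pics; python3 - <<'E'
from workcell import *
import cv2
s=get_state(); print(s)
for n in ("scene","top","wrist"):
    print(n,get_calibration(n))
for n in ("scene","top"):
    cv2.imwrite(f"pics/{n}0.png",get_image(n)[:,:,::-1])
E
```

```text
pics
{'t': 0.0, 'joint_positions': array([-1.27419867,  0.5371881 , -0.00446456,  1.53887599,  0.00260337,
        1.06732668, -0.07120082]), 'qd': array([-3.59839687e-04, -6.98296618e-04, -5.86336239e-05,  1.69517514e-04,
        3.80556273e-04,  3.48367302e-04, -4.71730790e-04]), 'tau': array([-5.97104395e-05, -5.83412576e+01,  1.04880799e+00, -2.59104270e+01,
        1.24146018e-02,  9.46046115e-03,  1.61395462e-05]), 'tcp_pos': array([0.23045376, 0.60708336, 0.23039753]), 'tcp_rot': array([ 5.57620124e-04,  8.23043501e-01,  5.67977634e-01, -7.01531704e-04]), 'force': array([ 0.26584125, -0.32635022, -0.27881639]), 'torque': array([-0.05238292, -0.03411571, -0.00482576]), 'width': 0.9997153932812939}
scene {'fx': 489.8987419957997, 'fy': 489.8987419957997, 'cx': 314.1702764279633, 'cy': 243.81428621958742, 'eye': array([ 0.01423807, -0.65799362,  0.52749176]), 'attitude': array([-0.47057418,  0.82214903, -0.28004951,  0.15557374])}
top {'fx': 525.7564410159627, 'fy': 525.7564410159627, 'cx': 323.19244446763156, 'cy': 241.02797872458257, 'eye': array([0.40596491, 0.02794944, 1.1562893 ]), 'attitude': array([ 0.04389813, -0.7034461 ,  0.70787753, -0.04632428])}
wrist {'fx': 337.1403591525115, 'fy': 337.1403591525115, 'cx': 318.08609335794245, 'cy': 242.5224246841847, 'eye': array([0.15278225, 0.63569036, 0.37214566]), 'attitude': array([0.13440301, 0.81168518, 0.56089531, 0.09219247])}
```

View pics/top0.png

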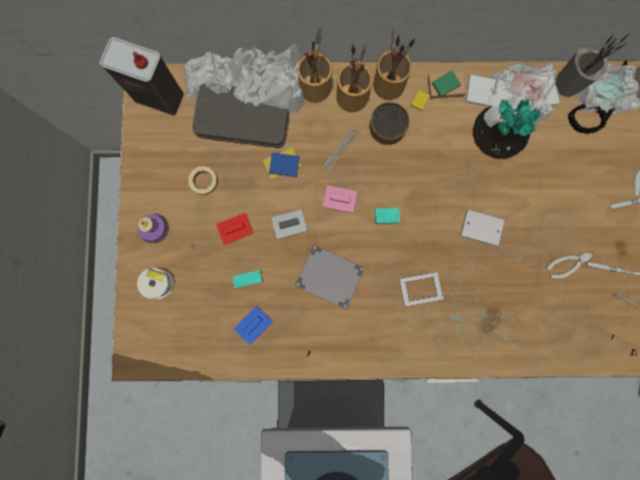

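View pics/scene0.png

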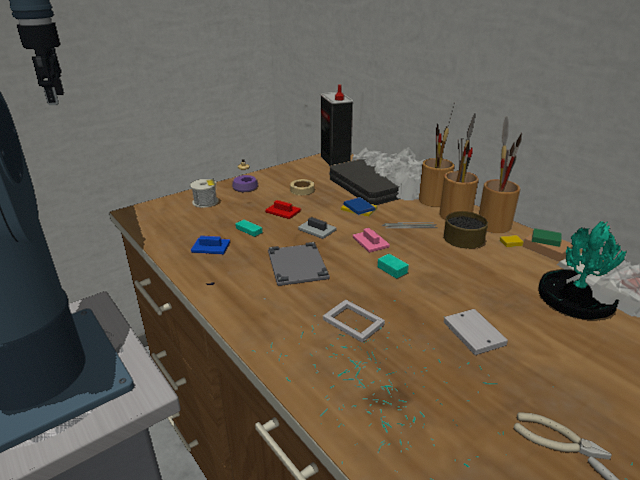

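The top view shows these (pixels):
- **Parts wanted:** base plate (483,228), with two dots; frame (422,289); board (330,276).
- **Green blocks:** (388,215), shorter and wider, so the thick one; (247,279), longer and narrower, so the thin one.
- **Rib plates:** grey with dark rib (289,223) is the cover. Red (235,228), pink (340,198) and blue (253,325) are decoys.
- **Other light or grey things:** white card (480,90), paper (225,70), dark case (240,115).

Next I'll measure these and check the choice in a close crop.

```bash
cat > h.py <<'E'
from workcell import *
import workcell, cv2, numpy as np
from scipy.spatial.transform import Rotation as R
def rot(q): return R.from_quat(np.roll(q,-1))
def ray(cal,px,z):
    px=np.atleast_2d(px).astype(float)
    d=np.c_[(px[:,0]-cal['cx'])/cal['fx'],(px[:,1]-cal['cy'])/cal['fy'],np.ones(len(px))]
    d=rot(cal['attitude']).apply(d); e=np.array(cal['eye'])
    return e+d*((z-e[2])/d[:,2])[:,None]
def proj(cal,p):
    c=rot(cal['attitude']).inv().apply(np.atleast_2d(p)-cal['eye'])
    return np.c_[c[:,0]/c[:,2]*cal['fx']+cal['cx'],c[:,1]/c[:,2]*cal['fy']+cal['cy']]
def mask(img,kind):
    h=cv2.cvtColor(img,cv2.COLOR_RGB2HSV); H,S,V=[h[...,i].astype(int) for i in range(3)]
    m={'grey':(S<45)&(V>70),'green':(abs(H-85)<12)&(S>110)&(V>80),'dark':(S<60)&(V<95)}[kind]
    return m.astype(np.uint8)*255
def measure(img,cal,kind,near,z,r=60):
    """centre, long-side yaw and size of the blob nearest pixel `near`, outline cast to plane z"""
    m=mask(img,kind); roi=np.zeros_like(m); x,y=map(int,near)
    roi[max(0,y-r):y+r,max(0,x-r):x+r]=255; m=cv2.morphologyEx(m&roi,cv2.MORPH_OPEN,np.ones((3,3)))
    cs,_=cv2.findContours(m,cv2.RETR_EXTERNAL,cv2.CHAIN_APPROX_NONE)
    c=max(cs,key=cv2.contourArea)
    w=ray(cal,cv2.convexHull(c)[:,0],z)[:,:2]
    b=cv2.boxPoints(cv2.minAreaRect((w*1000).astype(np.float32)))
    e=[b[1]-b[0],b[2]-b[1]]; l=[np.linalg.norm(v) for v in e]; v=e[int(np.argmax(l))]
    yaw=(np.arctan2(-v[0],v[1])+np.pi/2)%np.pi-np.pi/2   # object's y axis = long side
    return b.mean(0)/1000,yaw,sorted(l)
def go(x,y,z,yaw,s=None):
    """row numbers to bring the TCP there, pointing down, jaw axis (tool x) at angle yaw mod pi"""
    s=s or get_state(); r=rot(s['tcp_rot']); d=r.inv().apply(np.array([x,y,z])-s['tcp_pos'])*1000
    a=r.apply([1,0,0]); cur=np.arctan2(a[1],a[0])
    t=(cur-yaw+np.pi/2)%np.pi-np.pi/2   # tool z down: positive twist lowers world yaw
    print('shift mm',d.round(1),'twist',round(np.degrees(t)/6,2),'| j7',round(s['joint_positions'][6],2),'tilt',r.apply([0,0,1]).round(3))
E
python3 - <<'E'
from h import *
print([n for n in dir(workcell) if n[0]!='_'], getattr(workcell,'tcp_to_grasp',None))
img=get_image("top"); cal=get_calibration("top")
for n,k,p,z,r in [('base','grey',(483,228),.012,35),('frame','grey',(422,289),.010,35),('wthick','green',(388,215),.02,30),('wthin','green',(247,279),.014,30),('cover','grey',(289,223),.008,24),('board','grey',(330,276),.010,50)]:
    c,y,l=measure(img,cal,k,p,z,r); print(n,c.round(4),'yaw',round(y,3),np.round(l,1))
c=np.hstack([cv2.resize(img[a-45:a+45,b-45:b+45],(400,400),interpolation=cv2.INTER_CUBIC) for a,b in ((223,289),(222,388))])
cv2.imwrite("pics/crop.png",c[:,:,::-1])
E
```

```text
['PlanningError', 'finish_job', 'get_calibration', 'get_image', 'get_state', 'tcp_to_grasp'] 0.0187
base [ 0.5815 -0.3273] yaw -0.282 [61.5 85.3]
frame [ 0.4477 -0.1893] yaw 0.174 [61.  88.5]
wthick [ 0.6075 -0.1168] yaw -0.006 [28.9 48.7]
wthin [0.4715 0.1891] yaw 0.221 [24.6 58.5]
cover [0.5925 0.0993] yaw 0.247 [50.6 70.1]
board [0.4752 0.0105] yaw -0.427 [ 98.6 122. ]
```

View pics/crop.png

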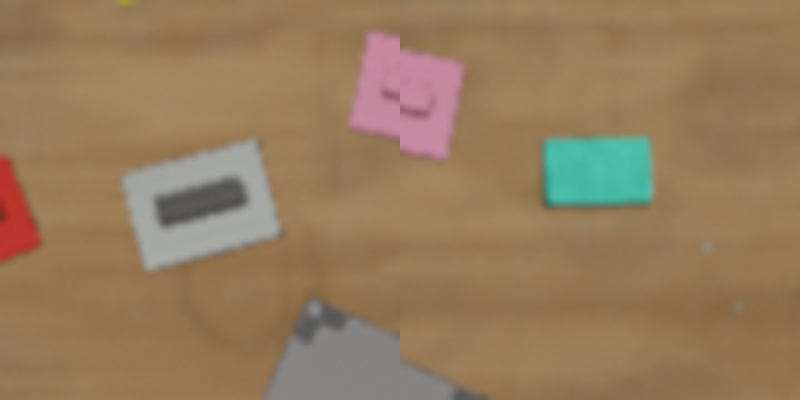

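The crop confirms it: grey plate with a dark rib at left is the cover (pink and red are decoys), and the short, wide green block is the thick wax. Moving above the base plate.

```bash
python3 - <<'E'
from h import *
go(.55,.15,.23,-.282); go(.5815,-.3273,.2,-.282)
E
```

```text
shift mm [-314.1  460.9    1.1] twist 14.23 | j7 -0.07 tilt [-0.    -0.001 -1.   ]
shift mm [-749.2  659.7   31.7] twist 14.23 | j7 -0.07 tilt [-0.    -0.001 -1.   ]
```

>>> apply_moves(series=[1,-60,90,0,2,1,-130,190,0,4,1,-200,290,0,6,1,-260,380,0,8,1,-314,460,0,9,1,-400,500,5,10.5,1,-480,540,10,12,1,-560,575,16,13,1,-650,615,25,14.2,1,-749,660,32,14.2,1,-749,660,32,14.2,1,-749,660,32,14.2])

```text
t: 1.65
tcp_pos: [0.53, -0.0685, 0.2133]
tcp_rot: [-0.0, 0.99, -0.139, 0.0]
force: [1.2, 1.3, 0.2]
width: 1.004
```

```bash
python3 - <<'E'
from h import *
go(.5815,-.3273,.2,-.282)
E
```

```text
shift mm [120.7 234.7  13.3] twist 0.03 | j7 -0.01 tilt [ 0.  0. -1.]
```

>>> apply_moves(series=[1,24,47,3,0,1,48,94,6,0,1,72,141,9,0,1,96,188,12,0,1,120.7,234.7,13,0,1,120.7,234.7,13,0,1,120.7,234.7,13,0])

```text
t: 2.52
tcp_pos: [0.5811, -0.3249, 0.1998]
tcp_rot: [-0.001, 0.99, -0.139, -0.0]
force: [0.1, 0.1, 0.1]
width: 1.002
```

```bash
python3 - <<'E'
from h import *
s=get_state(); cal=get_calibration("wrist"); img=get_image("wrist")
print(s['tcp_pos'],proj(cal,[[.5815,-.3273,.012]]),cal['eye'])
cv2.imwrite("pics/w1.png",img[:,:,::-1])
p=proj(cal,[[.5815,-.3273,.012]])[0]
print(measure(img,cal,'grey',p,.012,110))
E
```

```text
[ 0.58112646 -0.32488433  0.19984839] [[319.2543821  216.58515164]] [ 0.60369578 -0.24646064  0.34167774]
(array([ 0.58080107, -0.32816157], dtype=float32), np.float32(-0.28242218), [np.float32(59.62306), np.float32(83.10713)])
```

View pics/w1.png

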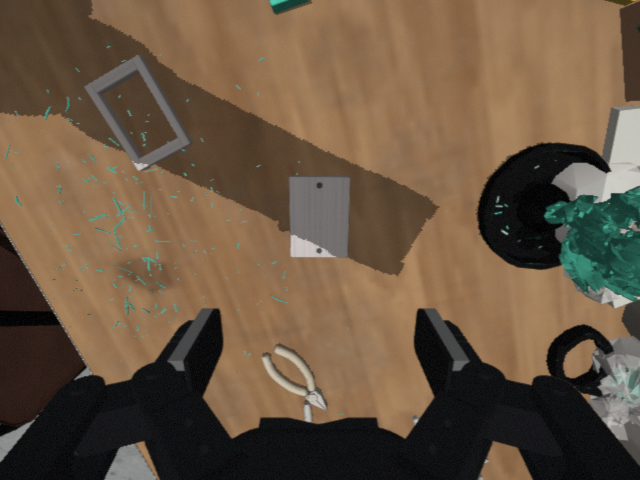

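The wrist view shows the base plate at (319,217), upright in the picture, agreeing with the top view to 1 mm. The frame is at (137,112).

```bash
python3 - <<'E'
from h import *
go(.581,-.3278,.012,-.282)
E
```

```text
shift mm [  0.8   4.  188. ] twist 0.04 | j7 0.43 tilt [-0.     0.002 -1.   ]
```

>>> apply_moves(series=[0.9,0.8,3,50,0,0.9,0.8,3,100,0,0.9,0.8,3,150,0,0.9,0.8,3,175,0,0.9,0.8,3,188,0,0.9,0.8,3,188,0,0.9,0.8,3,188,0])

```text
t: 3.45
tcp_pos: [0.5824, -0.3295, 0.0143]
tcp_rot: [0.001, 0.99, -0.139, 0.001]
force: [-0.3, 0.2, -0.4]
width: 0.901
```

```bash
python3 - <<'E'
from h import *
go(.581,-.3278,.003,-.282)
s=get_state();print(s['force'],s['width'],s['tcp_pos'])
E
```

```text
shift mm [-1.9 -1.3 11.3] twist 0.03 | j7 0.52 tilt [ 0.003 -0.001 -1.   ]
[-0.32995783  0.24440852 -0.42695018] 0.9010778139617801 [ 0.58240195 -0.32951156  0.01426042]
```

>>> apply_moves(series=[0.9,-1,-1,4,0,0.9,-1,-1,8,0,0.9,-1,-1,11,0,0.9,-1,-1,11,0,0.9,-1,-1,11,0])

```text
t: 4.08
tcp_pos: [0.5805, -0.3276, 0.0014]
tcp_rot: [0.0, 0.99, -0.139, 0.0]
force: [-1.1, -1.0, -0.1]
width: 0.897
```

```bash
python3 - <<'E'
from h import *
go(.581,-.3278,.003,-.282)
s=get_state();print(s['force'],s['width'],s['tcp_pos'])
cal=get_calibration("scene"); p=proj(cal,s['tcp_pos'])[0].astype(int); print(p)
img=get_image("scene")[p[1]-60:p[1]+40,p[0]-70:p[0]+70]
cv2.imwrite("pics/s1.png",cv2.resize(img,None,fx=5,fy=5,interpolation=cv2.INTER_CUBIC)[:,:,::-1])
E
```

```text
shift mm [ 0.5  0.  -1.6] twist 0.03 | j7 0.53 tilt [-0. -0. -1.]
[-1.14169056 -1.03010815 -0.06612828] 0.8965742336530754 [ 0.58047653 -0.32763689  0.00142766]
[471 332]
```

View pics/s1.png

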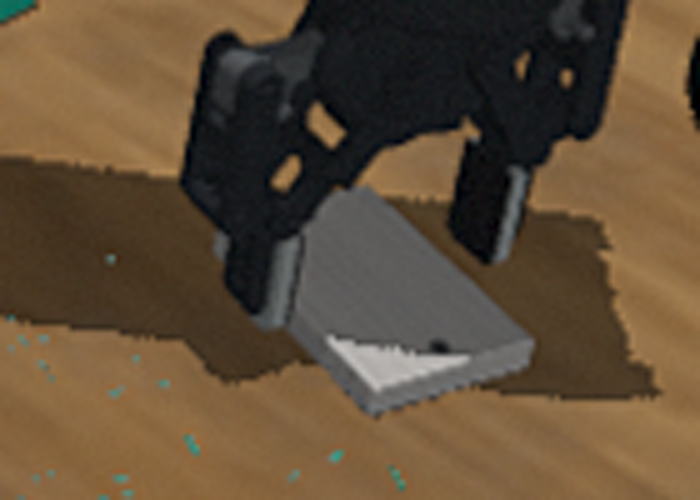

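The crop shows the fingers straddling the plate, clear of its sides, with the tips still about 8 mm above the desk because the pads swing forward as they close. I'll go 3 mm lower, then close and lift.

>>> apply_moves(series=[0.85,0.5,0,2,0,0.8,0.5,0,3,0,0,0.5,0,3,0,0,0.5,0,3,0,0,0.5,0,3,0,0,0.5,0,3,0,0,0.5,0,-20,0,0,0.5,0,-60,0,0,0.5,0,-80,0,0,0.5,0,-80,0,0,0.5,0,-80,0])

```text
t: 5.5
tcp_pos: [0.5802, -0.3269, 0.0803]
tcp_rot: [-0.0, 0.99, -0.139, -0.001]
force: [0.1, 0.7, -1.1]
width: 0.683
```

```bash
python3 - <<'E'
from h import *
s=get_state();print(s['force'],s['width'],s['tcp_pos'])
img=get_image("top"); cal=get_calibration("top")
print(measure(img,cal,'grey',(330,276),.010,50))
cv2.imwrite("pics/w2.png",get_image("wrist")[:,:,::-1])
go(.4752,.0105,.081,-.427)
E
```

```text
[ 0.06172038  0.69729649 -1.09094189] 0.6832293012147483 [ 0.58023223 -0.32689653  0.08026388]
(array([0.47516966, 0.01051161], dtype=float32), np.float32(-0.4267205), [np.float32(98.5864), np.float32(122.74456)])
shift mm [-193.7 -295.6   -0.5] twist 1.41 | j7 0.49 tilt [-0.002  0.001 -1.   ]
```

View pics/w2.png

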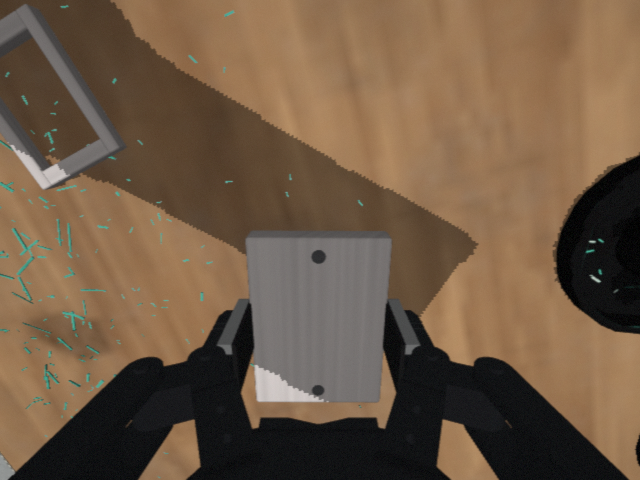

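The plate is held level and centred, with its dots at (319,257) and (319,390). Carrying it to the board.

>>> apply_moves(series=[0,-33,-50,0,0.3,0,-65,-98,0,0.6,0,-97,-148,0,0.9,0,-129,-197,0,1.2,0,-161,-246,0,1.4,0,-193.7,-295.6,0,1.4,0,-193.7,-295.6,0,1.4,0,-193.7,-295.6,0,1.4,0,-193.7,-295.6,0,1.4])

```text
t: 6.72
tcp_pos: [0.4765, 0.008, 0.0813]
tcp_rot: [0.0, 0.977, -0.212, 0.0]
force: [0.6, -0.5, -1.6]
width: 0.677
```

```bash
python3 - <<'E'
from h import *
go(.4752,.0105,.0075,-.427)
cv2.imwrite("pics/w3.png",get_image("wrist")[:,:,::-1])
E
```

```text
shift mm [-2.2 -1.8 73.8] twist -0.01 | j7 -0.1 tilt [ 0.    -0.001 -1.   ]
```

View pics/w3.png

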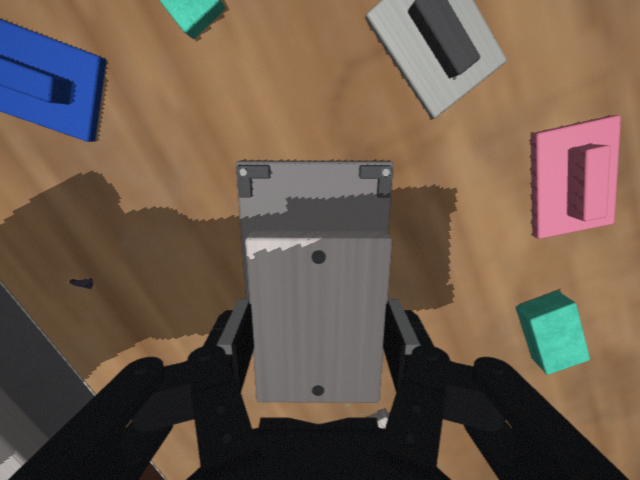

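The board is seen square under the plate, stops at (241,172) and (387,172). I'll lower with the 2 mm correction.

>>> apply_moves(series=[0,-2,-2,25,0,0,-2,-2,50,0,0,-2,-2,65,0,0,-2,-2,71,0,0,-2,-2,73,0,0,-2,-2,74,0,0,-2,-2,74,0])

```text
t: 7.65
tcp_pos: [0.4756, 0.0126, 0.0078]
tcp_rot: [-0.0, 0.977, -0.211, 0.0]
force: [0.1, -0.3, -1.3]
width: 0.68
```

```bash
python3 - <<'E'
from h import *
go(.4752,.0105,.0065,-.427); print(get_state()['force'])
E
```

```text
shift mm [0.5 2.  1.3] twist 0.01 | j7 -0.01 tilt [ 0.001  0.    -1.   ]
[ 0.0664763  -0.25355062 -1.25231856]
```

>>> apply_moves(series=[0,0,1,1,0,0,0,1.5,2,0,0,0,1.5,2,0,0.85,0,1.5,2,0,0.85,0,1.5,2,0,0.85,0,1.5,2,0,0.85,0,1.5,-2,0,0.9,0,1.5,-40,0,0.9,0,1.5,-100,0,0.9,0,0,-160,0,0.9,0,0,-180,0,0.9,0,0,-180,0])

```text
t: 9.15
tcp_pos: [0.4762, 0.0128, 0.1889]
tcp_rot: [-0.001, 0.977, -0.211, 0.002]
force: [0.1, -0.1, -0.2]
width: 0.899
```

```bash
cat > look.py <<'E'
from h import *
import sys
def look(specs,save=None):
    s=get_state(); cal=get_calibration("wrist"); img=get_image("wrist")
    print('tcp',s['tcp_pos'].round(4),'F',s['force'].round(1))
    out=[]
    for n,k,c,z,r in specs:
        p=proj(cal,[[*c,z]])[0]
        try: m=measure(img,cal,k,p,z,r); print(n,p.round(),m[0].round(4),round(float(m[1]),3),np.round(m[2],1)); out.append(m)
        except Exception as e: print(n,p,'fail',e)
    if save: cv2.imwrite(save,img[:,:,::-1])
    return out
E
python3 - <<'E'
from look import *
look([('base','grey',(.4752,.0105),.02,75)],"pics/w4.png")
go(.4477,-.1893,.19,.174)
E
```

```text
tcp [0.4762 0.0128 0.1889] F [ 0.1 -0.1 -0.2]
base [318. 222.] [0.4785 0.0178] -0.424 [ 94.4 106.4]
shift mm [ 58.3 195.5  -2.5] twist -5.72 | j7 -0.24 tilt [ 0.001  0.001 -1.   ]
```

View pics/w4.png

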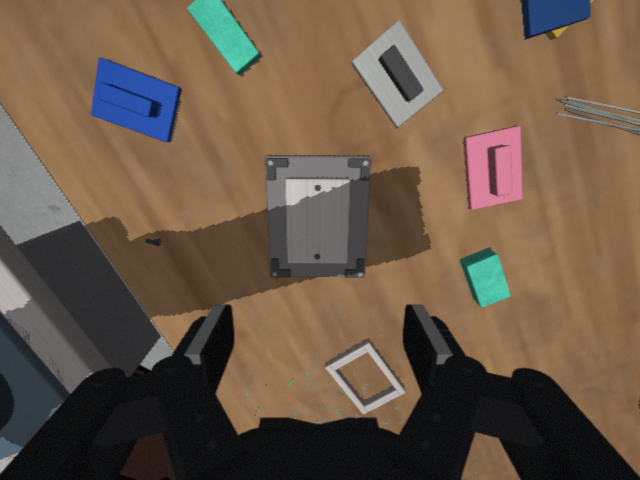

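Placed: plate dots at (318,187) and (318,256), midpoint exactly on the board centre's projection (318,222). The plate sits square between all four stops. On to the frame.

>>> apply_moves(series=[0.9,14,49,0,-1.4,0.9,29,98,0,-2.8,0.9,44,147,0,-4.3,0.9,58,195,0,-5.7,0.9,58,195,0,-5.7,0.9,58,195,0,-5.7,0.9,58,195,0,-5.7])

```text
t: 10.07
tcp_pos: [0.4475, -0.1874, 0.1868]
tcp_rot: [-0.0, 0.996, 0.086, -0.001]
force: [-0.5, 0.8, -0.0]
width: 0.9
```

```bash
python3 - <<'E'
from look import *
m=look([('frame','grey',(.4477,-.1893),.01,70)],"pics/w5.png")[0]
go(*m[0],.0,m[1])
E
```

```text
tcp [ 0.4475 -0.1874  0.1868] F [-0.5  0.8 -0. ]
frame [318. 219.] [ 0.4462 -0.1885] 0.174 [59.6 83.1]
shift mm [ -1.5   0.9 186.9] twist -0.01 | j7 0.74 tilt [-0.001  0.001 -1.   ]
```

>>> apply_moves(series=[0.9,-1.5,1,50,0,0.9,-1.5,1,100,0,0.9,-1.5,1,150,0,0.9,-1.5,1,172,0,0.9,-1.5,1,180,0,0.9,-1.5,1,183,0,0.85,-1.5,1,183,0,0.85,-1.5,1,183,0])

```text
t: 11.12
tcp_pos: [0.4469, -0.1904, 0.0052]
tcp_rot: [0.0, 0.996, 0.086, 0.001]
force: [-0.2, 1.2, 0.0]
width: 0.85
```

```bash
python3 - <<'E'
from h import *
go(.4462,-.1885,-.0015,.174)
E
```

```text
shift mm [-0.4 -2.   6.7] twist -0.02 | j7 0.96 tilt [ 0.002 -0.    -1.   ]
```

>>> apply_moves(series=[0.85,-0.4,-1,4,0,0.8,-0.4,-1,6.5,0,0.8,-0.4,-1,6.5,0,0,-0.4,-1,6.5,0,0,-0.4,-1,6.5,0,0,-0.4,-1,6.5,0,0,-0.4,-1,6.5,0])

```text
t: 12.0
tcp_pos: [0.4456, -0.1894, -0.0016]
tcp_rot: [-0.0, 0.996, 0.085, 0.0]
force: [-1.2, 0.4, 8.4]
width: 0.677
```

>>> apply_moves(series=[0,0,0,-20,0,0,0,0,-60,0,0,0,0,-80,0,0,0,0,-80,0,0,0,0,-80,0])

```text
t: 12.62
tcp_pos: [0.4451, -0.189, 0.0772]
tcp_rot: [-0.0, 0.996, 0.086, -0.001]
force: [0.0, 0.0, -0.8]
width: 0.678
```

```bash
python3 - <<'E'
from h import *
s=get_state(); print(s['width'],s['tcp_pos'])
go(.4752,.0105,.081,-.427)
E
```

```text
0.6783815952493145 [ 0.4451176  -0.18904829  0.07717186]
shift mm [  63.7 -191.5   -3.8] twist 5.72 | j7 0.88 tilt [-0.001  0.    -1.   ]
```

>>> apply_moves(series=[0,16,-48,-2,1.4,0,32,-96,-4,2.8,0,48,-144,-4,4.3,0,63.7,-191.5,-4,5.7,0,63.7,-191.5,-4,5.7,0,63.7,-191.5,-4,5.7,0,63.7,-191.5,-4,5.7])

```text
t: 13.5
tcp_pos: [0.4752, 0.0084, 0.0816]
tcp_rot: [0.0, 0.977, -0.212, -0.0]
force: [-0.5, -1.2, -1.2]
width: 0.681
```

```bash
python3 - <<'E'
from look import *
look([('frame','grey',(.4752,.0105),.090,110)],"pics/w6.png")
go(.4752,.0105,.0195,-.427)
E
```

```text
tcp [0.4752 0.0084 0.0816] F [-0.5 -1.2 -1.2]
frame [316. 316.] [0.477 0.013] -0.427 [61.1 95.4]
shift mm [-1.  -1.8 62.2] twist -0.01 | j7 0.02 tilt [-0. -0. -1.]
```

View pics/w6.png

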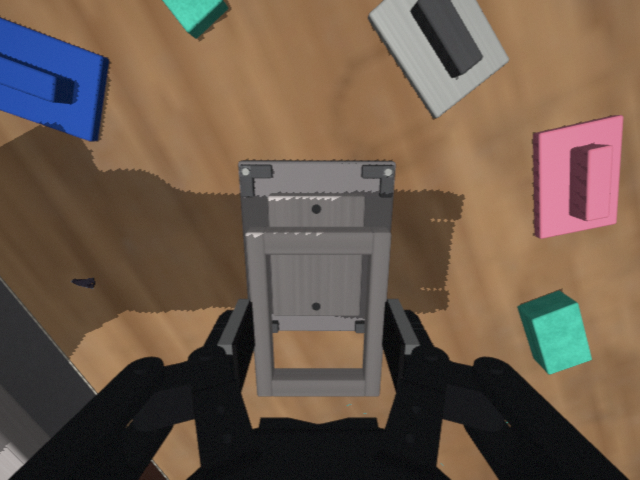

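The frame is held squarely (outline columns 247–391, rows 233–396), with the base plate dots behind it at (316,209) and (316,306). Lowering.

>>> apply_moves(series=[0,-1,-1,25,0,0,-1,-1,45,0,0,-1,-1,56,0,0,-1,-1,60,0,0,-1,-1,61,0,0,-1,-1,61,0])

```text
t: 14.3
tcp_pos: [0.4756, 0.0114, 0.0214]
tcp_rot: [-0.0, 0.977, -0.211, 0.0]
force: [0.8, -0.1, -1.1]
width: 0.679
```

```bash
python3 - <<'E'
from h import *
go(.4752,.0105,.0185,-.427)
E
```

```text
shift mm [-0.   1.   2.8] twist 0.01 | j7 0.1 tilt [ 0.001  0.    -1.   ]
```

>>> apply_moves(series=[0,0,1,1.5,0,0,0,1,2.8,0,0,0,1,2.8,0,0.85,0,1,2.5,0,0.85,0,1,2,0,0.85,0,1,1,0,0.85,0,1,-3,0,0.9,0,1,-40,0,0.9,0,0,-100,0,0.9,0,0,-160,0,0.9,0,0,-165,0,0.9,0,0,-165,0])

```text
t: 15.8
tcp_pos: [0.475, 0.0119, 0.1859]
tcp_rot: [-0.0, 0.978, -0.211, 0.0]
force: [0.5, -0.4, -1.3]
width: 0.899
```

```bash
python3 - <<'E'
from look import *
look([],"pics/w7.png")
cal=get_calibration("wrist")
c=R.from_euler('z',-.427); P=np.array([[sx*a,sy*b,.030] for a,b in((.03,.042),(.022,.032)) for sx in(-1,1) for sy in(-1,1)])
print(proj(cal,c.apply(P)+[.4752,.0105,0]).round(0).tolist())
go(.6075,-.1168,.19,-.006)
E
```

```text
tcp [0.475  0.0119 0.1859] F [ 0.5 -0.4 -1.3]
[[288.0, 266.0], [285.0, 177.0], [351.0, 266.0], [354.0, 177.0], [296.0, 256.0], [295.0, 189.0], [343.0, 257.0], [345.0, 189.0]]
shift mm [174.3  62.3  -5.1] twist -4.0 | j7 -0.14 tilt [-0.001  0.    -1.   ]
```

View pics/w7.png

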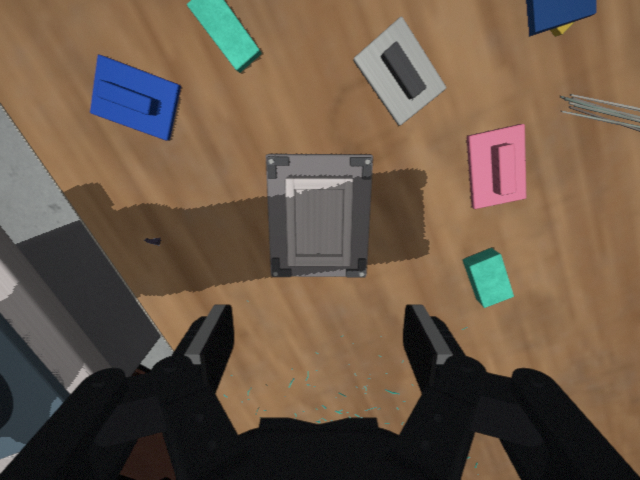

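The frame (columns 286–353, rows 178–268) matches its predicted outline within about 1 px, square on the plate. Now the thick wax.

>>> apply_moves(series=[0.7,45,16,0,-1,0.7,90,32,0,-2,0.7,135,48,0,-3,0.7,174,62,0,-4,0.7,174,62,0,-4,0.7,174,62,0,-4,0.7,174,62,0,-4])

```text
t: 16.73
tcp_pos: [0.6071, -0.1154, 0.1851]
tcp_rot: [-0.001, 1.0, -0.003, -0.001]
force: [-0.5, 0.0, -0.6]
width: 0.698
```

```bash
python3 - <<'E'
from look import *
m=look([('wax','green',(.6075,-.1168),.02,50)],"pics/w8.png")[0]
go(*m[0],.011,m[1])
E
```

```text
tcp [ 0.6071 -0.1154  0.1851] F [-0.5  0.  -0.6]
wax [319. 222.] [ 0.608  -0.1163] 0.012 [30.9 53.7]
shift mm [  0.9   1.1 174.4] twist -0.17 | j7 0.47 tilt [-0.001  0.001 -1.   ]
```

View pics/w8.png

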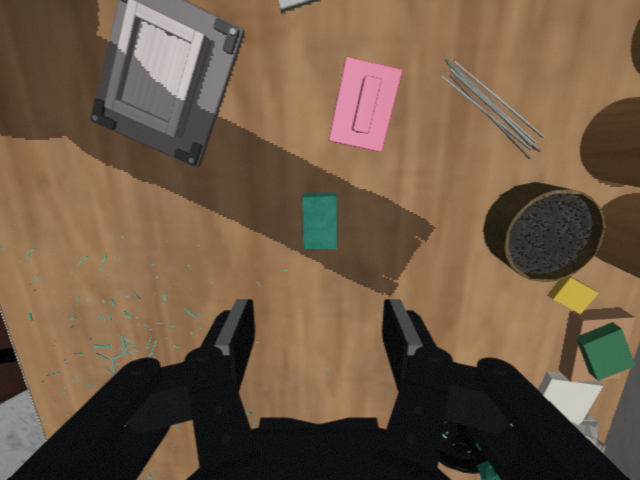

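The thick wax is at (320,221), 31 x 54 mm including a little of its side face. Descending to grip the upper 8.5 mm.

>>> apply_moves(series=[0.6,1,1,50,0,0.6,1,1,100,0,0.6,1,1,145,0,0.6,1,1,165,0,0.6,1,1,171,0,0.6,1,1,171,0,0.6,1,1,171,0])

```text
t: 17.65
tcp_pos: [0.6103, -0.1181, 0.0166]
tcp_rot: [0.0, 1.0, -0.003, 0.001]
force: [0.4, -0.2, 0.2]
width: 0.597
```

```bash
python3 - <<'E'
from h import *
go(.608,-.1165,.0115,-.0)
E
```

```text
shift mm [-2.4 -1.6  5.1] twist -0.06 | j7 0.59 tilt [ 0.003 -0.    -1.   ]
```

>>> apply_moves(series=[0.6,-2,-1,3,0,0.6,-2,-1,4.5,0,0.6,-2,-1,4.5,0])

```text
t: 18.02
tcp_pos: [0.607, -0.1167, 0.0104]
tcp_rot: [-0.0, 1.0, -0.003, -0.0]
force: [1.1, -0.5, 0.6]
width: 0.6
```

```bash
python3 - <<'E'
from h import *
go(.608,-.1165,.0115,-.0)
E
```

```text
shift mm [ 1.  -0.2 -1.1] twist -0.06 | j7 0.59 tilt [-0.  0. -1.]
```

>>> apply_moves(series=[0.6,0.5,0,-1.2,0,0.6,0.5,0,-1.2,0,0,0.5,0,-1.2,0,0,0.5,0,-1.2,0,0,0.5,0,-1.2,0,0,0.5,0,-1.2,0,0,0.5,0,-1.2,0])

```text
t: 18.9
tcp_pos: [0.6079, -0.117, 0.012]
tcp_rot: [0.0, 1.0, -0.003, 0.0]
force: [-1.3, 0.5, 5.4]
width: 0.355
```

>>> apply_moves(series=[0,0,0,-20,0,0,0,0,-60,0,0,0,0,-85,0,0,0,0,-85,0,0,0,0,-85,0])

```text
t: 19.52
tcp_pos: [0.6072, -0.1164, 0.0964]
tcp_rot: [-0.0, 1.0, -0.003, -0.0]
force: [0.1, 0.5, 0.1]
width: 0.357
```

```bash
python3 - <<'E'
from h import *
s=get_state();print(s['width'])
go(.4752,.0105,.097,-.427)
E
```

```text
0.35664526804755264
shift mm [-132.8 -126.    -0.5] twist 4.02 | j7 0.54 tilt [-0.001  0.    -1.   ]
```

>>> apply_moves(series=[0,-33,-31,0,1,0,-66,-63,0,2,0,-99,-94,0,3,0,-132.8,-126,0,4,0,-132.8,-126,0,4,0,-132.8,-126,0,4,0,-132.8,-126,0,4])

```text
t: 20.4
tcp_pos: [0.4764, 0.009, 0.0966]
tcp_rot: [0.0, 0.977, -0.212, 0.0]
force: [-0.5, -0.9, -0.0]
width: 0.36
```

```bash
python3 - <<'E'
from look import *
look([],"pics/w9.png")
go(.4752,.0105,.035,-.427)
E
```

```text
tcp [0.4764 0.009  0.0966] F [-0.5 -0.9 -0. ]
shift mm [-1.7 -0.9 61.6] twist 0.0 | j7 0.03 tilt [ 0.001 -0.001 -1.   ]
```

View pics/w9.png

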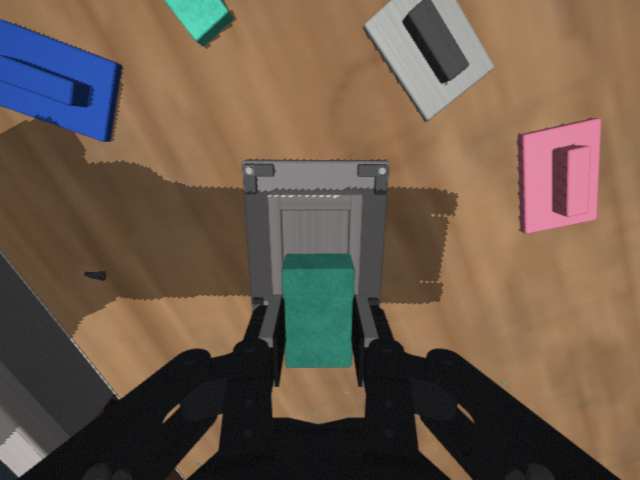

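The wax is held upright and square (columns 283–354, rows 254–367). The frame behind it is centred at column 316. Lowering.

>>> apply_moves(series=[0,-1.7,0,25,0,0,-1.7,0,45,0,0,-1.7,0,56,0,0,-1.7,0,60,0,0,-1.7,0,60,0,0,-1.7,0,60,0])

```text
t: 21.2
tcp_pos: [0.4746, 0.0107, 0.0371]
tcp_rot: [-0.0, 0.977, -0.211, 0.0]
force: [0.4, -0.1, -0.1]
width: 0.357
```

```bash
python3 - <<'E'
from h import *
go(.4752,.0105,.032,-.427);print(get_state()['force'])
E
```

```text
shift mm [ 0.7 -0.   5.1] twist 0.01 | j7 0.12 tilt [ 0.001  0.    -1.   ]
[ 0.37018091 -0.14309225 -0.0762856 ]
```

>>> apply_moves(series=[0,0.3,0,3,0,0,0.3,0,4.5,0,0,0.3,0,4.8,0,0,0.3,0,4.8,0])

```text
t: 21.7
tcp_pos: [0.4745, 0.0108, 0.032]
tcp_rot: [-0.0, 0.977, -0.211, 0.0]
force: [-0.9, 1.0, 3.4]
width: 0.355
```

>>> apply_moves(series=[0.5,0,0,0,0,0.55,0,0,0,0,0.55,0,0,-1,0,0.55,0,0,-10,0,0.6,0,0,-50,0,0.6,0,0,-110,0,0.6,0,0,-153,0,0.6,0,0,-153,0,0.6,0,0,-153,0])

```text
t: 22.82
tcp_pos: [0.4739, 0.011, 0.1846]
tcp_rot: [-0.0, 0.977, -0.211, -0.0]
force: [0.3, 0.3, 0.0]
width: 0.597
```

```bash
python3 - <<'E'
from look import *
look([('wax','green',(.4752,.0105),.04,60),('cover','grey',(.5925,.0993),.008,50)],"pics/w10.png")
go(.5925,.0993,.19,.247)
E
```

```text
tcp [0.4739 0.011  0.1846] F [0.3 0.3 0. ]
wax [320. 226.] [0.4747 0.0113] -0.412 [30.8 54. ]
cover [403.  69.] [0.5909 0.0984] 0.256 [49.9 69.3]
shift mm [  71.8 -129.7   -6. ] twist -6.42 | j7 -0.1 tilt [-0.002  0.    -1.   ]
```

View pics/w10.png

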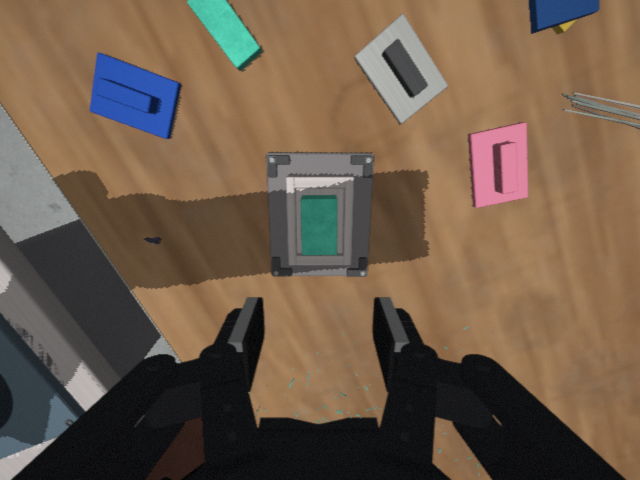

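The wax stands centred in the frame, measured at (0.4747, 0.0113). The cover is at (402,69). On to the cover.

>>> apply_moves(series=[0.5,18,-32,-2,-1.6,0.5,36,-65,-4,-3.2,0.5,54,-97,-6,-4.8,0.5,71.5,-130,-6,-6.4,0.5,71.5,-130,-6,-6.4,0.5,71.5,-130,-6,-6.4,0.5,71.5,-130,-6,-6.4])

```text
t: 23.75
tcp_pos: [0.5922, 0.0984, 0.1903]
tcp_rot: [0.0, 0.993, 0.121, -0.001]
force: [-0.3, -0.6, -0.4]
width: 0.505
```

```bash
python3 - <<'E'
from look import *
m=look([('cover','grey',(.5915,.0988),.008,60),('rib','dark',(.5915,.0988),.024,40)],"pics/w11.png")
go(*m[0][0],.03,m[0][1])
E
```

```text
tcp [0.5922 0.0984 0.1903] F [-0.3 -0.6 -0.4]
cover [318. 215.] [0.5914 0.0991] 0.267 [48.9 69.5]
rib [318. 219.] [0.5911 0.1   ] 0.251 [14.9 45.7]
shift mm [ -0.6  -0.7 160.6] twist -0.23 | j7 0.35 tilt [-0.001 -0.    -1.   ]
```

View pics/w11.png

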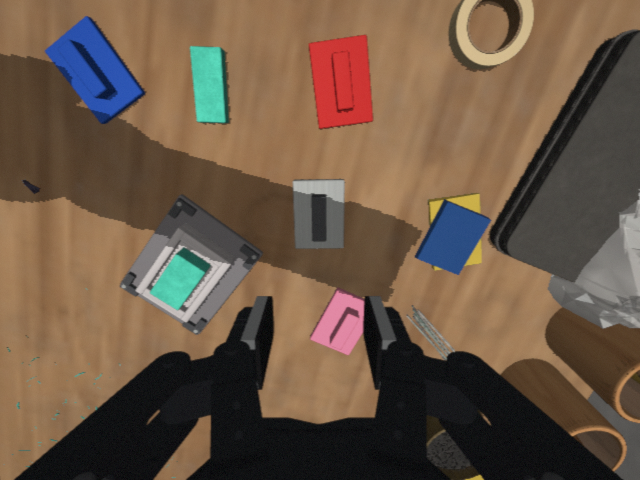

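The cover is at (319,214) with its dark rib at (319,217), aligned with the jaws. Descending over the rib.

>>> apply_moves(series=[0.45,-0.7,-0.5,50,-0.1,0.4,-0.7,-0.5,100,-0.1,0.4,-0.7,-0.5,145,-0.1,0.4,-0.7,-0.5,168,-0.1,0.4,-0.7,-0.5,174,-0.1,0.4,-0.7,-0.5,174,-0.1,0.4,-0.7,-0.5,174,-0.1])

```text
t: 24.68
tcp_pos: [0.5937, 0.1, 0.0184]
tcp_rot: [-0.0, 0.992, 0.127, 0.001]
force: [-0.5, 0.4, 0.1]
width: 0.405
```

```bash
python3 - <<'E'
from h import *
go(.5913,.0993,.0110,.256);print(get_state()['force'])
E
```

```text
shift mm [-2.5  0.1  7.4] twist -0.01 | j7 0.48 tilt [ 0.003  0.001 -1.   ]
[-0.51230355  0.39175398  0.10223145]
```

>>> apply_moves(series=[0.4,-1.5,0,4,0,0.4,-1.5,0,6.5,0,0.4,-1.5,0,6.5,0,0,-1.5,0,6.5,0,0,-1.5,0,6.5,0,0,-1.5,0,6.5,0,0,-1.5,0,6.5,0])

```text
t: 25.55
tcp_pos: [0.5912, 0.0994, 0.0106]
tcp_rot: [-0.0, 0.992, 0.127, 0.0]
force: [-0.4, 0.3, 5.1]
width: 0.137
```

>>> apply_moves(series=[0,0,0,-20,0,0,0,0,-60,0,0,0,0,-90,0,0,0,0,-90,0,0,0,0,-90,0])

```text
t: 26.18
tcp_pos: [0.5902, 0.0997, 0.1]
tcp_rot: [-0.0, 0.992, 0.127, -0.001]
force: [-0.8, 0.1, -1.7]
width: 0.145
```

```bash
python3 - <<'E'
from h import *
go(.4749,.0108,.1,-.427);print(get_state()['width'])
E
```

```text
shift mm [-1.34e+02  5.69e+01  1.00e-01] twist 6.52 | j7 0.43 tilt [-0.001  0.    -1.   ]
0.14516809219744595
```

>>> apply_moves(series=[0,-33,14,0,1.6,0,-67,28,0,3.2,0,-100,43,0,4.9,0,-134,57,0,6.5,0,-134,57,0,6.5,0,-134,57,0,6.5,0,-134,57,0,6.5])

```text
t: 27.05
tcp_pos: [0.4764, 0.0112, 0.1001]
tcp_rot: [-0.0, 0.978, -0.21, 0.0]
force: [-0.5, 0.9, -1.4]
width: 0.144
```

```bash
python3 - <<'E'
from look import *
look([],"pics/w12.png")
go(.4749,.0108,.0515,-.427)
E
```

```text
tcp [0.4764 0.0112 0.1001] F [-0.5  0.9 -1.4]
shift mm [-1.2  0.8 48.7] twist 0.03 | j7 0.05 tilt [ 0. -0. -1.]
```

View pics/w12.png

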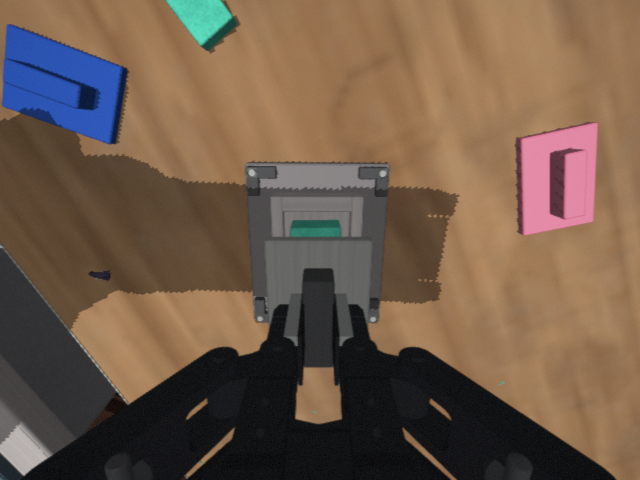

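The cover is held level and square (front edge row 240, columns 264–373) above the wax at (316,230). Lowering.

>>> apply_moves(series=[0,-1.2,0.8,20,0,0,-1.2,0.8,36,0,0,-1.2,0.8,43,0,0,-1.2,0.8,45,0,0,-1.2,0.8,45,0,0,-1.2,0.8,45,0])

```text
t: 27.85
tcp_pos: [0.4746, 0.0103, 0.0557]
tcp_rot: [-0.0, 0.977, -0.211, 0.0]
force: [0.2, -0.6, -1.3]
width: 0.144
```

```bash
python3 - <<'E'
from h import *
go(.4749,.0108,.0506,-.427);print(get_state()['force'])
E
```

```text
shift mm [ 0.1 -0.6  5.1] twist 0.01 | j7 0.12 tilt [ 0.001  0.    -1.   ]
[ 0.15050437 -0.56758411 -1.32959695]
```

>>> apply_moves(series=[0,0,-0.3,2.5,0,0,0,-0.3,4,0,0,0,-0.3,4.8,0,0,0,-0.3,4.8,0])

```text
t: 28.35
tcp_pos: [0.4744, 0.0107, 0.0509]
tcp_rot: [-0.0, 0.977, -0.211, -0.0]
force: [-2.1, 0.2, 6.2]
width: 0.143
```

In contact at pack height (6 N). Release and rise.

>>> apply_moves(series=[0.3,0,0,0,0,0.4,0,0,0,0,0.4,0,0,-0.5,0,0.4,0,0,-6,0,0.4,0,0,-40,0,0.5,0,0,-100,0,0.5,0,0,-150,0,0.5,0,0,-150,0,0.5,0,0,-150,0])

```text
t: 29.48
tcp_pos: [0.4739, 0.0109, 0.2003]
tcp_rot: [-0.0, 0.977, -0.211, -0.0]
force: [-0.0, -1.4, -0.7]
width: 0.505
```

```bash
python3 - <<'E'
from look import *
look([('rib','dark',(.4749,.0108),.064,30)],"pics/w13.png")
cal=get_calibration("wrist"); c=R.from_euler('z',-.427)
f=lambda a,b,z: proj(cal,c.apply([[sx*a,sy*b,z] for sx in(-1,1) for sy in(-1,1)])+[.4749,.0108,0]).round(0).tolist()
print('cover',f(.025,.035,.048)); print('rib',f(.007,.022,.064))
E
```

```text
tcp [0.4739 0.0109 0.2003] F [-0.  -1.4 -0.7]
rib [319. 228.] [0.4746 0.0113] -0.424 [15.  45.5]
cover [[293.0, 259.0], [291.0, 184.0], [346.0, 259.0], [348.0, 184.0]]
rib [[311.0, 252.0], [311.0, 203.0], [327.0, 252.0], [328.0, 203.0]]
```

View pics/w13.png

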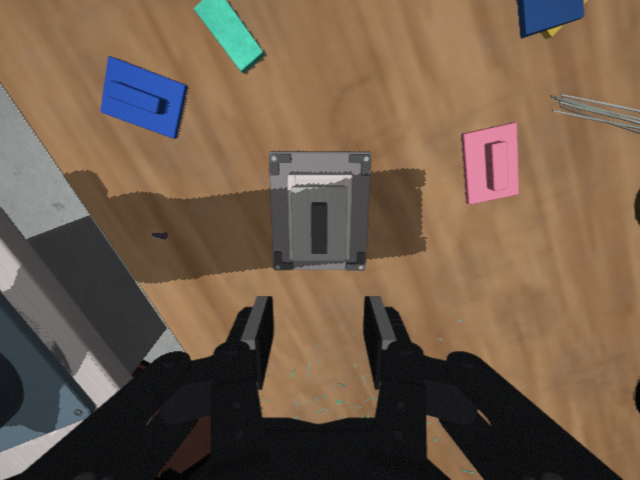

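The cover lies on the wax, with the rib at 0.4746, 0.0113 and yaw -0.424 against the board's -0.427. Its outline (columns 291–348, rows 185–261) matches the pack-height prediction within about 2 px. The arm is clear, so I'm handing in.

```bash
python3 - <<'E'
from workcell import *
print(finish_job())
E
```

```text
the job is handed in; nothing more can be done
None
```

I built the pack on the loading board from the bottom up: base plate, mould frame, thick wax block, then the grey pressure plate with its rib up. I handed it in at about 29.5 s of the 99 s allowed. `finish_job()` gives no verdict, so this rests on my own checks:

- **Base plate:** the midpoint of its two dots falls on the board centre, within about 1 px.
- **Frame:** its outline is within about 2 px of where it should be, square on the base plate.
- **Wax:** it stands within about 1 mm and 0.015 rad of the board's centre and direction.
- **Pressure plate:** its rib is within about 1 mm of the board centre and 0.003 rad of the board's direction. Its outline matches pack height to about 2 px.
- **Arm:** it finished clear, with the gripper about 0.2 m above the desk.

The outline fit on the placed base plate was unusable because it merged with the grey board, so I used the dots instead. While moving, the measured tool position was often 1–2 mm off the command, and I corrected this before each grasp and release.

I never reached for the thin wax, tape or spool. I did not measure them again at the end. The thin wax was still in its place in the last wrist picture, but the tape and spool were out of view there.

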